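# File the plate cassette on edge and shut the case

## Task

Take the flat plate cassette that leans on the drip stand and stand it upright on its long thin edge inside the open storage case, in the free space beside the cassette already there: side by side and lined up with it, near the middle of that space, standing by itself without touching or leaning on it. Then, with everything below the rim, close the lid fully. Leave the other cassette standing where it is, and do not shift the bottle, tape roll, weighing dish and marker near the work.

Things in the scene. Friction and masses are not known exactly. Their poses are not given: they have to be found in the camera images.
- cassette_center (a point): Centre of the loose cassette: grey frame with glass pane, 14 mm thick (own x), 96 long (y), 72 high (z, +-36), 0.10-0.21 kg. It starts leaning on the stand, long edge down, z 0.70 rad from vertical, upper edge nearer the robot; the top 34 mm of both faces are free to pinch across the thickness, fingers pointing down its slope. Lift it out along its z: a 5 mm lip stands before its foot.
- stand: Fixed aluminium drip stand, base 110 x 100 mm, its back rest 58 mm high; origin at the base's underside centre, x roughly away from the robot (turned up to 0.7 rad to the right), y left, z up. The cassette's lower edge rests 30 mm above the worktop, its back on a rest that slopes towards -x.
- case: Fixed white case, open on top, 132 (x) x 170 (y) x 88 mm high; origin underside centre, x roughly away from the robot to the hinge side, y left, z up. Walls 5 mm, inner floor 7 mm up. A cassette already stands at y=+62 mm, its length along the case's x; floor from y=-80 to +55 is free, middle y=-12. A cassette on its long edge ends 9 mm below the rim; on its short edge it would stand above.
- kept_center (a point): Centre of the same kind of cassette (96 x 14 x 72 mm, y axis along its length, z up) that already stands upright, loose, on its long edge in the case near the left wall.
- lid (a joint): Hinge of the case's lid in rad: 0 closed flat on the rim, positive open; it starts at 1.65 to 1.90 (upright, leaning slightly back), stop at 1.95. Stiff friction hinge: the lid stays where it is left and takes about 1 N at its edge to move, up to 1.5 N when lifting its weight too.
- lid_hinge (a point): Middle of the lid's hinge line (along the case's y) at the case's far top edge, 88.5 mm up; its axes turn with the lid. Lid: white plate 6 mm thick, 132 mm from hinge to free edge, 170 wide, with a grey tab (44 wide, 9 out) in the middle of the free edge. To close: push from behind (far side) over towards the robot, then press down.
- bottle: Bystander: white plastic bottle with black cap, 66 mm diameter, 143 mm high; origin at the underside centre.
- tape: Bystander: roll of yellow tape lying flat, 66 mm diameter, 19 mm high; origin at the underside centre.
- weigh_dish: Bystander: shallow white weighing dish, 60 x 70 x 12 mm; origin at the underside centre.
- marker_red: Bystander: red marker pen lying on the worktop, 131 mm long (roughly along its x), 15 mm thick; origin at the underside centre.
There are look-alikes about, which are no part of the job. Leave any green look-alike of the case alone.

How it is judged:
By the outcome, as a careful person would: the job done as asked, in the order asked, and still so for the second after the job is handed in, with the robot touching nothing.
It also fails if it takes over 59 s, if anything falls off the work surface, if the arm or the gripper's body presses on something with over 40 N, if the wrist force passes 120 N, or if a joint passes its speed limit or range.

## Robot

A 7-joint arm with a two-finger parallel gripper is mounted at the origin on a cart in front of the work surface, level with it; the furniture and walls round the work are solid. World frame = base frame: x ahead of the robot, y to its left, z up, the work surface at z = 0. Lengths are in m, angles in degrees, forces in N, time in s.
With the tool pointing down it reaches from about 0.425 to 0.875 m from the base axis. Payload 4.7 kg.
Tool frame: the origin (TCP) lies on the front face of the gripper's body, between the roots of the fingers; the fingertips stand 70 mm ahead of it and the grasp point (between the pads) lies 51 mm ahead of it (tip_extent is the distance from the TCP to the fingertips, in m); z points along the fingers, y is the direction in which the jaws open and shut (so a half turn about z gives the same grasp; the last joint's range is limited). The gripper opens to 87 mm and grips with 3 to 60 N. Pads are 19 mm wide; open, the fingers measure 117 mm over their backs; the gripper's body (75 mm by 190 mm) begins 51 mm behind the grasp point.
Start: joints at [-69.036, 18.392, -4.016, 83.108, 1.295, 78.541, -3.26], TCP at [0.224, 0.61, 0.292] pointing down, gripper open.
Joint ranges: [-163.93, 163.93], [-17.29, 119.83], [-79.2, 71.16], [3.27, 140.29], [-89.18, 269.18], [5.43, 117.66], [-154.24, 154.24]. Speed limits (degrees/s): [147.25, 147.25, 180, 180, 180, 180, 180].

## Interface

Orientations are given as [roll, pitch, yaw] about the fixed x, y, z axes, in that order (R = Rz(yaw) Ry(pitch) Rx(roll)).
In Python, from cell import * gives the robot as it stands.
- The arm moves only by the tool carry_out, never from a script. Its argument "increments" is text: rows parted by semicolons, each of 7 numbers parted by spaces: the opening, from 0 (shut) to 1 (fully open), then the shift along the tool's x, y, z in m, then the turn, a rotation vector about the tool's x, y, z in degrees. A call has 1 to 20 rows; each row shifts and turns the pose as measured when the row begins, along the tool's axes as they then stand; what a row does not reach is not made up. A row lasts 1/8 s, in which the tool goes at most 62.5 mm and 10.7 degrees, less where a joint would pass 70% of its speed; a pose out of reach is approached as far as the arm can. A call is refused whole if a number of a shift passes 0.0625 or a number of a turn 10.7, either way. A call with a gripper value outside its range is refused whole. The fingers move at their own pace and stop on an object; "force" is the grip in N (left out, the last holds). Time passes only in rows, so rows that do not move let the fingers close. It gives the time, the measured TCP pose, the force and the opening at its end, in the units of the state.
- get_obs(): the state, without advancing time (a new reading comes with each control period).
- read_camera(name): name is "side" or "top"; returns a dict with "img" (480x640x3 uint8, blue, green, red), "fx", "fy", "cx", "cy" (pixels), "k1" (the pictures are not rectified: a ray, as slopes to the right and down, at radius r is drawn at 1 + k1 r^2 times it, then the intrinsics apply), "world_from_camera" (4x4, takes a point from camera to world coordinates). Camera axes: x right, y down, z forward; pixel columns grow to the right and rows downward; lengths in m; the calibration is good to about 2 mm. A picture is of the moment at which its call begins. There is no depth.
- sign_off(): hands the job in, once; it reports no verdict.
Trained networks look in a picture, given as the dict that the camera call returned (one of the last four; its "shot" number tells which), for a name from the list of things; names that differ only in an ending like _2 or _b are one class to them, and where a whole thing is asked for, a point or a joint stands for the part that bears it (a point fixed in the world has none). Each returns a list of dicts, best first, with "confidence" (0 to 1); they miss things now and then, are a little off and sometimes report something else, mostly with a low value. They report only what shows in the picture. A call takes as long as a camera call. They do not tell look-alikes from the thing itself.
- masks_of(target, picture): "pixels" (480x640 bool, what is visible of it) and "bbox" ([left, top, right, bottom] in pixels, round what is visible of it).
The state is a dict: "time_s": time; "qpos": joint angles; "joint_velocities": joint speeds; "effort": joint torques, N m; "tool_pos": TCP position; "tool_rot": TCP orientation; "force": force on the tool from outside, world axes, zero at the start; "wrist_torque": the same for the moment, N m; "grip_width": finger opening in m.
Only numpy, scipy, OpenCV 4.12 (cv2) and the standard library are available. Lean on these libraries where they do the work, as an engineer would, in place of code of your own. Each camera call takes 0.05 s, during which the arm holds its last target.

## Working session

There is one attempt and no reset: what is moved stays moved. The work goes in short steps, Python scripts to look and compute and a tool call to move; the robot and the scene stay as the last step left them, time stands still between calls to the robot, and variables do not carry over. Pictures are saved under pics/ and viewed, and the job is handed in when it is done.

Besides the shell and the picture viewer there is one more tool, called after "Emit:" as name(argument=value, ...), one argument or row to a line, values as JSON. carry_out: Moves the arm, as the interface text tells. Its arguments: {"type":"object","properties":{"increments":{"type":"string"},"force":{"type":"number"}},"required":["increments"]}

```bash
mkdir -p pics; ls; python3 - <<'E'
from cell import *
import cv2,pickle
print(get_obs())
for n in("side","top"):
    p=read_camera(n); cv2.imwrite(f"pics/{n}0.png",p["img"]); pickle.dump(p,open(f"{n}0.pkl","wb"))
    print(n,{k:v for k,v in p.items() if k!="img"})
    for t in("cassette_center","stand","case","kept_center","lid"):
        for m in masks_of(t,p): print(t,m["confidence"],m["bbox"])
E
```

```text
pics
{'time_s': 0.0, 'qpos': array([-69.03608558,  18.43798902,  -4.0145213 ,  83.17523349,
         1.29722361,  78.54033697,  -3.26303474]), 'joint_velocities': array([ 0.06975545, -0.07737025, -0.00670085,  0.00425085,  0.02750966,
        0.0673334 ,  0.09894753]), 'effort': array([-1.50081774e-03, -4.91278553e+01, -4.04913062e-01, -3.12542081e+01,
       -6.42033597e-02,  4.34854743e-02,  1.65929691e-04]), 'tool_pos': array([0.22389262, 0.60977428, 0.29117049]), 'tool_rot': array([-1.79891804e+02,  8.27028343e-03,  1.59842301e+02]), 'force': array([-0.08047606,  0.06858605, -0.19180776]), 'wrist_torque': array([-0.02555688, -0.02333852,  0.06027723]), 'grip_width': 0.08660337979406671}
side {'fx': 462.15815722166843, 'fy': 462.15815722166843, 'cx': 320.0149567845091, 'cy': 239.05345199552585, 'k1': -0.07797648956673585, 'world_from_camera': array([[ 0.87997355, -0.22519628,  0.41825015,  0.08774407],
       [-0.47500515, -0.40959134,  0.77884854, -1.01601444],
       [-0.00408215, -0.88403709, -0.46739894,  0.65426503],
       [ 0.        ,  0.        ,  0.        ,  1.        ]
[... 428 characters left out ...]
: 229.9689107676568, 'k1': 0.015814276759098606, 'world_from_camera': array([[ 0.022956  , -0.99042875,  0.13610256,  0.47449436],
       [-0.99972309, -0.02203735,  0.0082527 , -0.09248652],
       [-0.00517438, -0.13625432, -0.99066038,  1.02289085],
       [ 0.        ,  0.        ,  0.        ,  1.        ]]), 'shot': 2}
cassette_center 0.72 [122.0, 245.2, 181.6, 290.9]
stand 0.81 [130.1, 238.8, 191.8, 302.9]
case 0.93 [302.1, 173.8, 400.9, 274.0]
case 0.64 [455.9, 168.3, 554.2, 243.6]
kept_center 0.64 [310.7, 174.0, 398.6, 205.6]
kept_center 0.55 [311.9, 212.5, 325.7, 254.3]
lid 0.73 [310.8, 170.6, 398.1, 206.5]
lid 0.69 [471.4, 167.7, 555.8, 235.5]
lid 0.36 [124.5, 243.7, 180.4, 291.7]
```

View pics/side0.png

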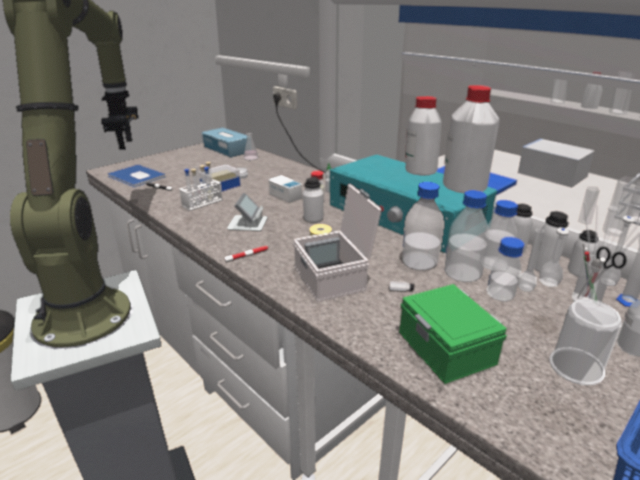

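View pics/top0.png

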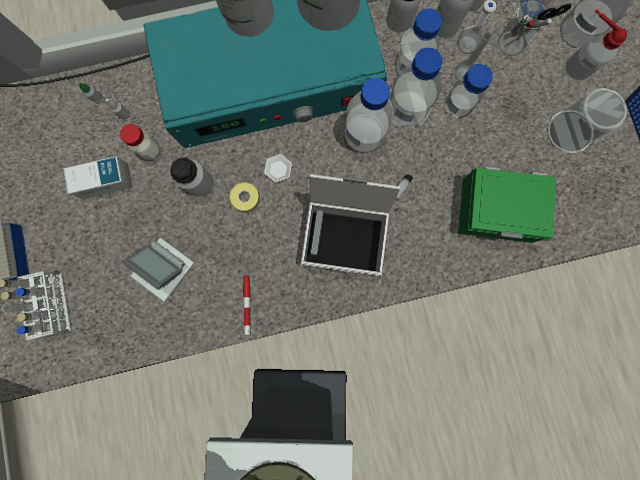

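```bash
python3 - <<'E'
import pickle,cv2
t=pickle.load(open("top0.pkl","rb"))["img"];s=pickle.load(open("side0.pkl","rb"))["img"]
cv2.imwrite("pics/cropA.png",cv2.resize(t[225:315,100:220],None,fx=6,fy=6,interpolation=cv2.INTER_CUBIC))
cv2.imwrite("pics/cropB.png",cv2.resize(t[160:285,290:410],None,fx=4.8,fy=4.8,interpolation=cv2.INTER_CUBIC))
cv2.imwrite("pics/cropC.png",cv2.resize(s[175:305,210:390],None,fx=4.4,fy=4.4,interpolation=cv2.INTER_CUBIC))
E
```

```text
(no output)
```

View pics/cropA.png

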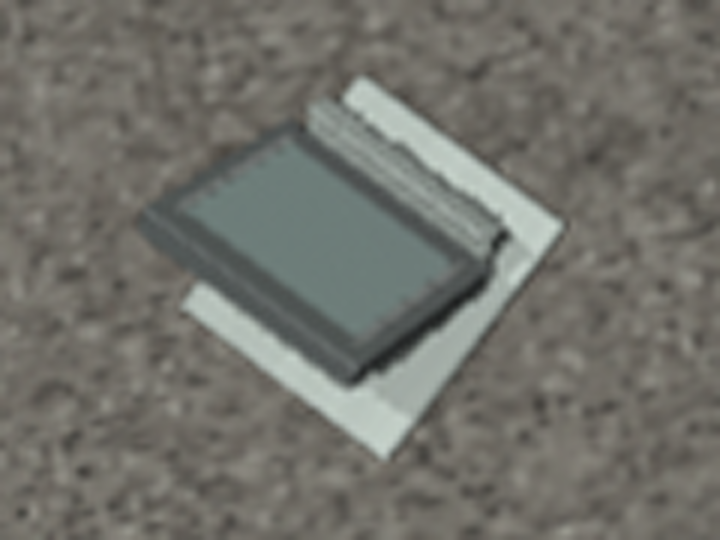

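View pics/cropB.png

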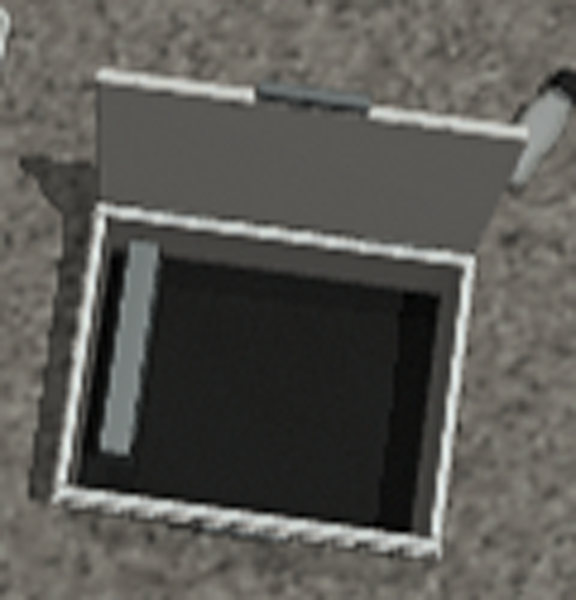

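View pics/cropC.png

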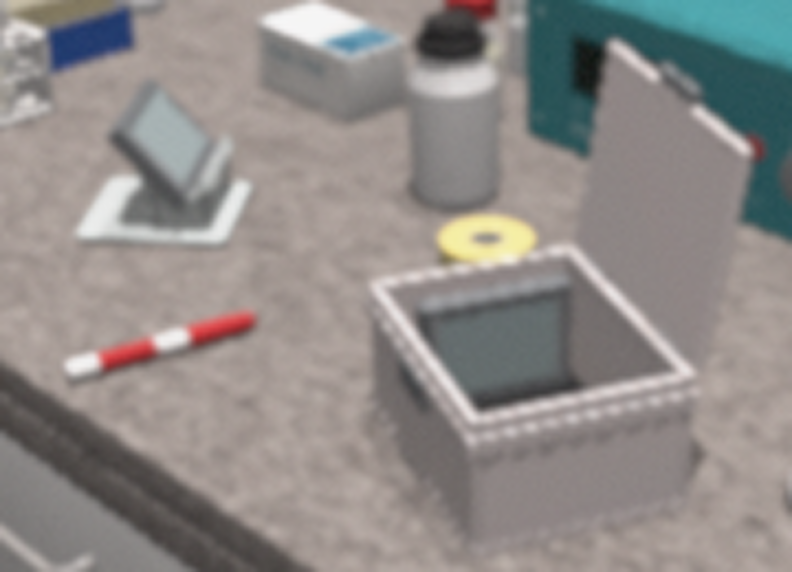

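Candidates: the white open case at top px (302–400, 174–274), and the green closed case at (456–554, 168–244), which is the look-alike to leave. The cassette leaning on the stand is at top px (122–182, 245–291). The kept one is inside the white case at (312–326, 212–254). Crops A and C confirm the loose cassette: grey frame with glass, on the drip stand.

```bash
python3 - <<'E'
import pickle,cv2
t=pickle.load(open("top0.pkl","rb"))["img"];s=pickle.load(open("side0.pkl","rb"))["img"]
def crop(im,x0,y0,w,h,f,n):
    c=cv2.resize(im[y0:y0+h,x0:x0+w],None,fx=f,fy=f,interpolation=cv2.INTER_CUBIC)
    for i in range(0,w,5): cv2.putText(c,str(x0+i),(i*f,8),0,.3,(0,255,255)); cv2.line(c,(i*f,10),(i*f,16),(0,255,255),1)
    for i in range(0,h,5): cv2.putText(c,str(y0+i),(0,i*f+4),0,.3,(0,255,255))
    cv2.imwrite(n,c)
crop(s,220,185,55,50,14,"pics/c1.png")
crop(t,115,233,85,75,9,"pics/c2.png")
crop(s,288,180,100,75,8,"pics/c3.png")
crop(s,288,230,90,70,8,"pics/c3b.png")
E
```

```text
(no output)
```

View pics/c1.png

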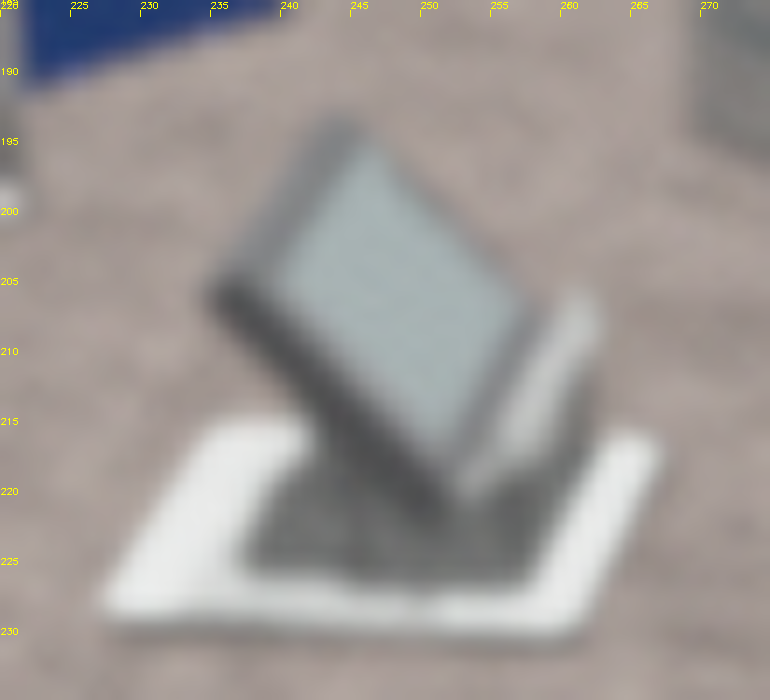

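View pics/c2.png

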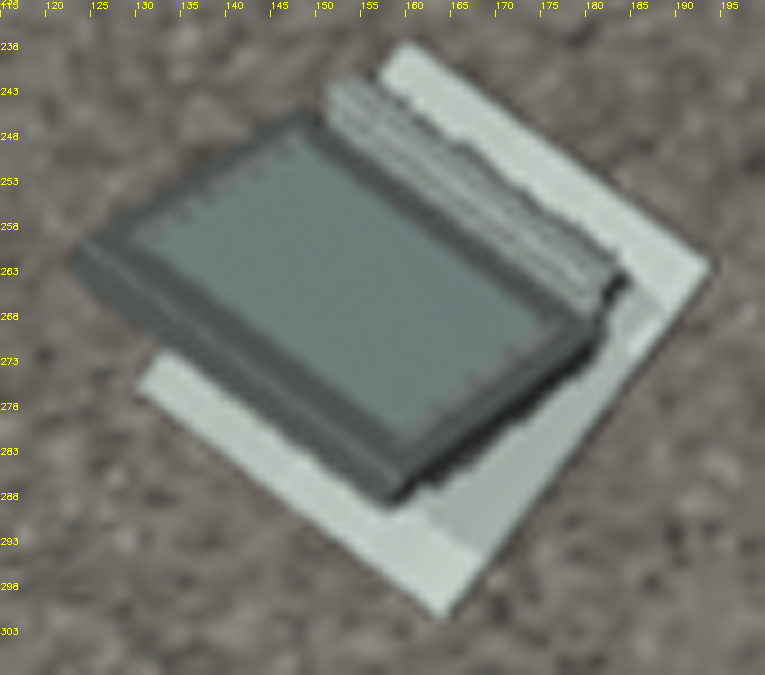

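View pics/c3.png

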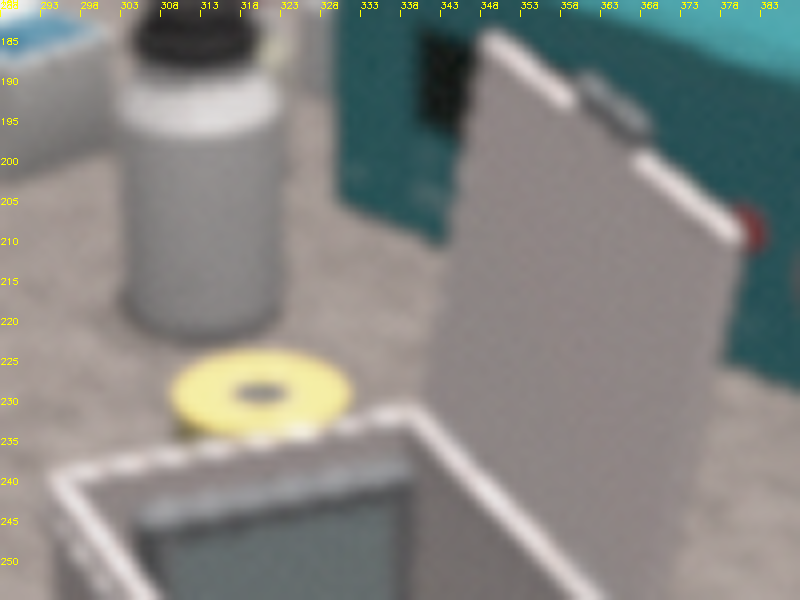

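View pics/c3b.png

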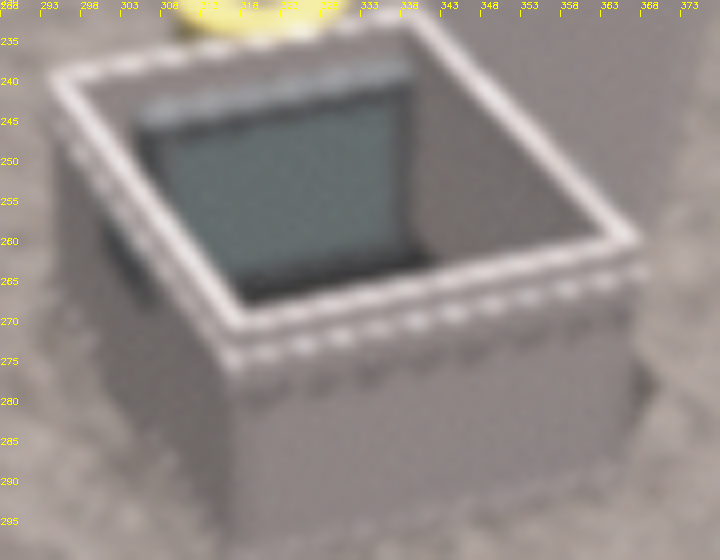

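```bash
cat > h.py <<'E'
import numpy as np,cv2,pickle
from scipy.optimize import least_squares
from scipy.spatial.transform import Rotation as Rn
def proj(P,c):
    P=np.atleast_2d(P);W=c["world_from_camera"];q=(P-W[:3,3])@W[:3,:3]
    s=q[:,:2]/q[:,2:];r2=(s**2).sum(1,keepdims=True);s=s*(1+c["k1"]*r2)
    return s*[c["fx"],c["fy"]]+[c["cx"],c["cy"]]
def rz(a):return Rn.from_euler("z",a).as_matrix()
def box(dx,dy,dz):
    return np.array([[i*dx/2,j*dy/2,k*dz/2] for i in(-1,1) for j in(-1,1) for k in(-1,1)])
def drawbox(im,c,C,R,f,o,col):
    p=proj(C@R[1].T+R[0] if isinstance(R,tuple) else C,c)
    p=((p-o+.5)*f).astype(int)
    for a in range(8):
        for b in range(a):
            if bin(a^b).count("1")==1: cv2.line(im,tuple(map(int,p[a])),tuple(map(int,p[b])),col,1)
E
cat > fit.py <<'E'
from h import *
T=pickle.load(open("top0.pkl","rb"));S=pickle.load(open("side0.pkl","rb"))
# case
rim=np.array([[66,85,88],[66,-85,88],[-66,-85,88],[-66,85,88]])/1e3
top=np.array([[310.3,202.6],[387.8,213.5],[380.5,273],[302,261.6]]);sid=np.array([[338.1,230.8],[367.5,259.5],[316.9,270.8],[294.4,239.1]])
f=lambda v,cs=(1,1):np.r_[cs[0]*(proj(rim@rz(v[2]).T+[v[0],v[1],0],T)-top).ravel(),cs[1]*(proj(rim@rz(v[2]).T+[v[0],v[1],0],S)-sid).ravel()]
for cs in((1,0),(0,1),(1,1)):
    r=least_squares(lambda v:f(v,cs),[.5,-.2,-.1]);print("case",r.x,np.round(r.fun,1))
case=r.x
# lid: free edge mid-thickness centre, outer
lt=np.array([[309.7,174.5],[399.3,187.2]])
def lidpts(a,t):
    R=rz(case[2]);out=[]
    for y in(.085,-.085):
        # lid local: closed -> extends to -x, thickness up
        p=np.array([-.132*np.cos(a)+t*np.sin(a),0,.132*np.sin(a)+t*np.cos(a)])+[.066,y,.0885]
        out.append(R@p+[case[0],case[1],0])
    return np.array(out)
r=least_squares(lambda v:(proj(lidpts(v[0],.006),T)-lt).ravel(),[1.75]);print("lid top",r.x,r.fun)
ls=np.array([[348,183.5],[380.5,209.5]])
r2=least_squares(lambda v:(proj(lidpts(v[0],.003),S)-ls).ravel(),[1.75]);print("lid side",r2.x,r2.fun)
lid=(r.x[0]+r2.x[0])/2
# stand
st=np.array([[159.8,236.9],[193.6,261.9],[163.9,300.8],[129.8,275.8]])
for(a,b)in((110,100),(100,110)):
    Q=np.array([[a/2,b/2,5],[a/2,-b/2,5],[-a/2,-b/2,5],[-a/2,b/2,5]])/1e3
    r=least_squares(lambda v:(proj(Q@rz(v[2]).T+[v[0],v[1],0],T)-st).ravel(),[.45,.2,-.6]);print("stand",a,r.x,np.round(r.fun,1))
# cassette: local x thick, upper face is +x side
def cas(v):
    th=v[4] if len(v)>4 else .70
    R=rz(v[2])@Rn.from_euler("y",-th).as_matrix()   # z tilts toward -x
    return np.array([v[0],v[1],v[3]]),R
F=np.array([[7,48,-36],[7,-48,-36],[7,-48,36],[-7,-48,36]])/1e3
ct=np.array([[148.2,244.5],[181.2,268.1],[159.5,284.7],[157.8,288.8]])
G=np.array([[7,-48,36],[7,48,-36],[7,-48,-36],[-7,-48,36]])/1e3
cs_=np.array([[237,204.5],[258.4,206.6],[252.4,218.1],[234.5,206]])
def fc(v,w=(1,1)):
    p,R=cas(v);return np.r_[w[0]*(proj(F@R.T+p,T)-ct).ravel(),w[1]*(proj(G@R.T+p,S)-cs_).ravel()]
for w in((1,0),(1,1)):
    r=least_squares(lambda v:fc(v,w),[.45,.2,-.6,.065]);print("cas",w,r.x,np.round(r.fun,1))
c4=r.x
r=least_squares(fc,[.45,.2,-.6,.065,.7]);print("cas5",r.x,np.round(r.fun,1))
kp=np.array([0.0,.062,.079])@rz(case[2]).T+[case[0],case[1],0];print("kept px",proj(kp,T))
pickle.dump(dict(case=case,lid=lid,cas=c4),open("fit.pkl","wb"))
def ov(c,o,w,h,f,n):
    im=cv2.resize(c["img"][o[1]:o[1]+h,o[0]:o[0]+w],None,fx=f,fy=f,interpolation=cv2.INTER_CUBIC)
    drawbox(im,c,box(.014,.096,.072),cas(c4),f,o,(0,0,255))
    drawbox(im,c,box(.132,.170,.088),(np.array([case[0],case[1],.044]),rz(case[2])),f,o,(0,255,0))
    drawbox(im,c,box(.096,.014,.072),(np.array([*kp[:2],.043]),rz(case[2])),f,o,(0,255,255))
    cv2.imwrite(n,im)
ov(T,np.array([115,233]),85,75,9,"pics/o1.png");ov(S,np.array([220,185]),55,50,12,"pics/o2.png");ov(T,np.array([290,160]),120,125,4,"pics/o3.png");ov(S,np.array([288,180]),100,120,5,"pics/o4.png")
E
python3 fit.py
python3 -c "
import cv2,numpy as np
a=[cv2.imread(f'pics/o{i}.png') for i in(1,2)]
a=[cv2.resize(x,(400,int(x.shape[0]*400/x.shape[1]))) for x in a]
b=[cv2.resize(cv2.imread(f'pics/o{i}.png'),(400,480)) for i in(3,4)]
h=max(x.shape[0] for x in a)
a=[cv2.copyMakeBorder(x,0,h-x.shape[0],0,0,0) for x in a]
cv2.imwrite('pics/oa.png',np.hstack(a));cv2.imwrite('pics/ob.png',np.hstack(b))"
```

```text
case [ 0.58821876 -0.13091819 -0.11807219] [-0.4 -1.1  1.  -1.1  0.7  1.  -1.2  1.   0.  -0.   0.   0.  -0.   0.
 -0.  -0. ]
case [ 0.58867119 -0.13025004 -0.11087293] [-0.  -0.   0.  -0.   0.   0.  -0.   0.   0.9 -0.4  0.3  0.2  0.1 -0.1
 -1.3 -0. ]
case [ 0.58831248 -0.1308333  -0.1156685 ] [-0.6 -1.1  0.9 -1.2  0.7  0.9 -1.2  1.1  1.1 -0.3  0.2  0.4 -0.1  0.
 -1.2  0. ]
lid top [1.71137297] [-0.60315319  0.22184229  0.87913382 -0.23522516]
lid side [1.73768306] [ 0.71497562  0.80933875 -0.678954   -0.41693393]
stand 110 [ 0.51704767  0.28249486 -0.59748064] [-0.2 -0.4  0.4 -0.1  0.1  0.6 -0.4 -0.2]
stand 100 [ 0.51700444  0.28259442 -0.59871574] [-3.2  0.2  0.7  3.   3.2  0.1 -0.7 -3.3]
cas (1, 0) [ 0.52211793  0.29631791 -0.59390535  0.02274953] [-0.1 -0.2 -0.2  0.3  0.  -0.   0.2 -0.  -0.   0.   0.   0.  -0.   0.
 -0.   0. ]
cas (1, 1) [ 0.52055328  0.2830055  -0.57547259  0.05975693] [-1.2 -0.9  0.4 -0.2  0.2  0.3  0.4  0.6 -0.2 -1.4  0.6  0.6  0.5  1.6
 -0.9 -0.3]
cas5 [ 0.52055207  0.28299734 -0.5762021   0.05978583  0.69388405] [-1.2 -0.9  0.4 -0.1  0.2  0.3  0.4  0.5 -0.2 -1.5  0.5  0.7  0.4  1.7
 -0.8 -0.4]
kept px [[316.12957734 233.84051741]]
```

View pics/oa.png

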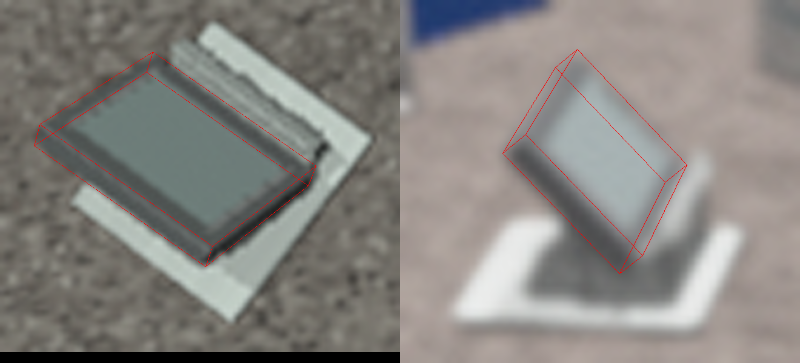

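View pics/ob.png

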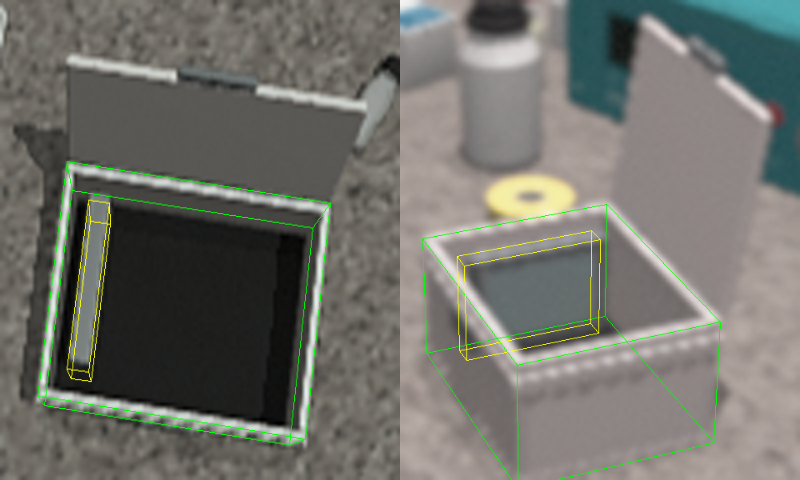

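```bash
cat >> fit.py <<'E'
print("----")
g=lambda v:fc([v[0],v[1],-.593,.062])
r=least_squares(g,[.52,.28]);print(r.x,np.round(r.fun,1))
st=np.array([.51705,.2825]);print("in stand frame",rz(.5975)[:2,:2]@(r.x-st))
c4=np.array([*r.x,-.593,.062]);pickle.dump(dict(case=case,lid=lid,cas=c4),open("fit.pkl","wb"))
E
cat > plan.py <<'E'
from h import *
def pose(o):return np.array(o["tool_pos"]),Rn.from_euler("xyz",o["tool_rot"],degrees=True).as_matrix()
def plan(p,R,pt,Rt):
    d=R.T@(pt-p);w=np.degrees(Rn.from_matrix(R.T@Rt).as_rotvec())
    print("shift in tool axes",np.round(d,4),"dist",round(np.linalg.norm(d),4)," turn",np.round(w,2),"|w|",round(np.linalg.norm(w),1), " shift in target axes",np.round(Rt.T@(pt-p),4))
def grasp(s,cas,sgn):
    Rc=rz(cas[2])@Rn.from_euler("y",-.70).as_matrix()
    z=-Rc[:,2];y=sgn*Rc[:,0];x=np.cross(y,z)
    return np.array([cas[0],cas[1],cas[3]])+Rc[:,2]*s,np.c_[x,y,z]
E
python3 fit.py|sed -n '/----/,$p'
python3 - <<'E'
from cell import *
from plan import *
o=get_obs();p,R=pose(o);d=pickle.load(open("fit.pkl","rb"))
for s in(1,-1):
    pt,Rt=grasp(.135,d["cas"],s);print(s,pt);plan(p,R,pt,Rt)
print(R)
E
```

```text
----
[0.52071351 0.28167658] [-0.6 -1.3  0.7  0.1  0.1  0.5  0.2  0.7 -0.3 -2.   0.9  0.2  0.3  1.2
 -1.  -0.9]
in stand frame [0.00349203 0.00138025]
1 [0.4485926  0.33027954 0.1652537 ]
shift in tool axes [-0.3073 -0.1854  0.127 ] dist 0.3807  turn [-28.33 -36.15  99.03] |w| 109.2  shift in target axes [-0.1066  0.1802  0.3179]
-1 [0.4485926  0.33027954 0.1652537 ]
shift in tool axes [-0.3073 -0.1854  0.127 ] dist 0.3807  turn [ 33.93 -26.59 -72.86] |w| 84.7  shift in target axes [ 0.1066 -0.1802  0.3179]
[[-9.38749573e-01  3.44600108e-01  7.49358673e-05]
 [ 3.44600112e-01  9.38749573e-01  4.53125655e-05]
 [-5.47312985e-05  6.83600597e-05 -9.99999996e-01]]
```

Emit:
carry_out(
  increments="0.45 -0.0384 -0.0232 0.008 0 0 0;0.45 -0.0384 -0.0232 0.008 0 0 0;0.45 -0.0384 -0.0232 0.008 0 0 0;0.45 -0.0384 -0.0232 0.008 0 0 0;0.45 -0.0384 -0.0232 0.008 0 0 0;0.45 -0.0384 -0.0232 0.008 0 0 0;0.45 -0.0384 -0.0232 0.008 0 0 0;0.45 -0.0384 -0.0232 0.008 0 0 0",
)

```text
time_s: 1.6
tool_pos: [0.4524, 0.3271, 0.2272]
tool_rot: [179.6, -0.1, 160.4]
force: [0.5, 0.5, 0.1]
grip_width: 0.0393
```

Emit:
carry_out(
  increments="0.45 0 0 0 -2.58 -3.29 9;0.45 0 0 0 -2.58 -3.29 9;0.45 0 0 0 -2.58 -3.29 9;0.45 0 0 0 -2.58 -3.29 9;0.45 0 0 0 -2.58 -3.29 9;0.45 0 0 0 -2.58 -3.29 9;0.45 0 0 0 -2.58 -3.29 9;0.45 0 0 0 -2.58 -3.29 9;0.45 0 0 0 -2.58 -3.29 9;0.45 0 0 0 -2.58 -3.29 9;0.45 0 0 0 -2.58 -3.29 9",
)

```text
time_s: 2.98
tool_pos: [0.4567, 0.3204, 0.2298]
tool_rot: [139.2, -2.1, 52.7]
force: [0.8, -0.5, -0.2]
grip_width: 0.0392
```

```bash
cat > now.py <<'E'
from cell import *
from plan import *
o=get_obs();p,R=pose(o);d=pickle.load(open("fit.pkl","rb"))
print(o["time_s"],p,o["tool_rot"],"F",np.round(o["force"],1),"q",np.round(o["qpos"],0),"w",o["grip_width"])
E
python3 - <<'E'
from now import *
for s in(.135,.077):
    pt,Rt=grasp(s,d["cas"],1);plan(p,R,pt,Rt)
E
```

```text
2.975 [0.4566579  0.32043598 0.22984279] [139.15029283  -2.07330354  52.65881769] F [ 0.8 -0.5 -0.2] q [ -62.   10.    4.  110.   43.   70. -116.] w 0.039162949946142424
shift in tool axes [ 0.0006 -0.0517  0.0408] dist 0.0658  turn [ 0.8   0.61 -3.9 ] |w| 4.0  shift in target axes [ 0.0037 -0.0509  0.0415]
shift in tool axes [ 0.0012 -0.0525  0.0988] dist 0.1119  turn [ 0.8   0.61 -3.9 ] |w| 4.0  shift in target axes [ 0.0037 -0.0509  0.0995]
```

Emit:
carry_out(
  increments="0.45 0.0005 -0.0258 0.02 0.4 0.3 -2;0.45 0.0008 -0.0258 0.02 0.4 0.3 -1.9;0.45 0 0 0 0 0 0",
)

```text
time_s: 3.35
tool_pos: [0.4476, 0.3331, 0.1648]
tool_rot: [139.9, -0.1, 56.1]
force: [0.0, -0.1, 0.1]
grip_width: 0.039
```

```bash
python3 - <<'E'
from now import *
for s in(.135,.077):
    pt,Rt=grasp(s,d["cas"],1);plan(p,R,pt,Rt)
a=[]
for n,(x,y,w,h) in(("side",(190,130,100,110)),("top",(90,210,130,110))):
    c=read_camera(n);im=cv2.resize(c["img"][y:y+h,x:x+w],None,fx=5,fy=5,interpolation=cv2.INTER_CUBIC)
    tip=p+R[:,2]*.07
    for off in(-.02,0,.02):
        q=(proj(tip+R[:,1]*off,c)[0]-[x,y]+.5)*5;cv2.circle(im,tuple(int(v) for v in q),3,(0,0,255),-1)
    a.append(cv2.resize(im,(390,430)))
cv2.imwrite("pics/pre.png",np.hstack(a))
E
```

```text
3.35 [0.44756466 0.33307312 0.164782  ] [ 1.39931099e+02 -7.81918158e-02  5.61336815e+01] F [ 0.  -0.1  0.1] q [ -63.   14.    4.  113.   45.   64. -118.] w 0.03896048518399078
shift in tool axes [-0.0017  0.0021  0.0012] dist 0.003  turn [-0.04 -0.13  0.03] |w| 0.1  shift in target axes [-0.0017  0.0021  0.0012]
shift in tool axes [-0.0019  0.0022  0.0592] dist 0.0593  turn [-0.04 -0.13  0.03] |w| 0.1  shift in target axes [-0.0017  0.0021  0.0592]
```

View pics/pre.png

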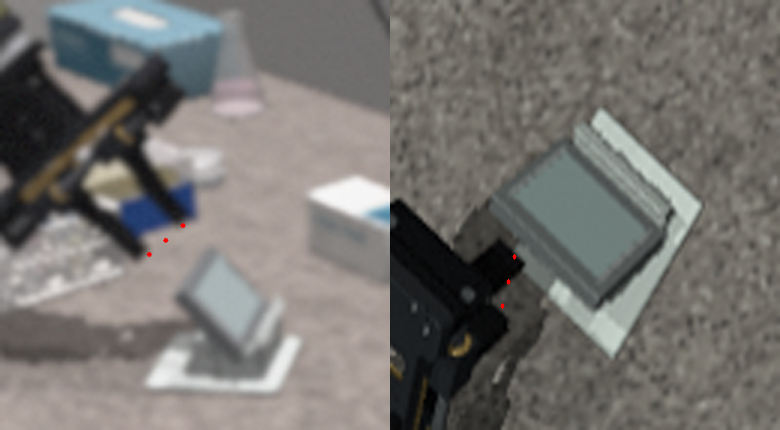

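Emit:
carry_out(
  increments="0.45 -0.001 0.0011 0.015 0 0 0;0.45 -0.001 0.0011 0.015 0 0 0;0.45 0 0 0 0 0 0",
)

```text
time_s: 3.82
tool_pos: [0.4684, 0.3192, 0.1477]
tool_rot: [139.8, -0.6, 55.9]
force: [0.1, 0.3, -0.5]
grip_width: 0.039
```

```bash
python3 - <<'E'
from now import *
pt,Rt=grasp(.077,d["cas"],1);plan(p,R,pt,Rt)
a=[]
for n,(x,y,w,h) in(("side",(210,160,70,77)),("top",(90,220,110,110))):
    c=read_camera(n);im=cv2.resize(c["img"][y:y+h,x:x+w],None,fx=6,fy=6,interpolation=cv2.INTER_CUBIC)
    a.append(cv2.resize(im,(390,430)))
cv2.imwrite("pics/pre2.png",np.hstack(a))
E
```

```text
3.825 [0.46840372 0.31920356 0.1476631 ] [139.82594054  -0.64880559  55.90055149] F [ 0.1  0.3 -0.5] q [ -61.   16.    5.  114.   46.   61. -118.] w 0.03899701920420998
shift in tool axes [-0.0022 -0.006   0.03  ] dist 0.0306  turn [ 0.07 -0.42 -0.51] |w| 0.7  shift in target axes [-0.0019 -0.006   0.03  ]
```

View pics/pre2.png

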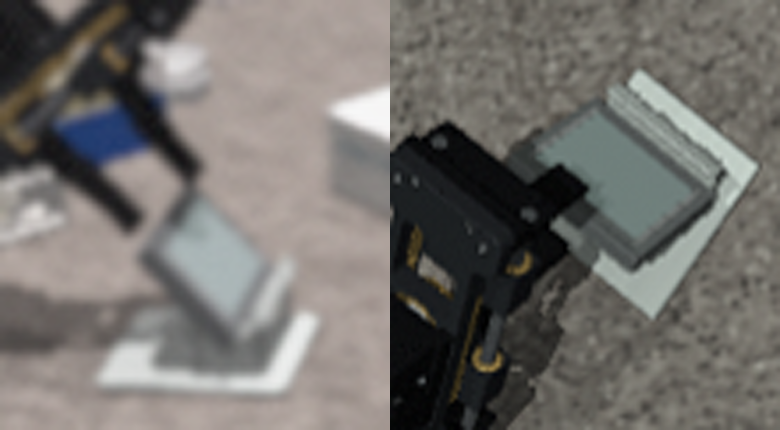

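Emit:
carry_out(
  increments="0.45 -0.002 -0.006 0 0 -0.4 -0.5;0.45 0 0 0 0 0 0",
)

```text
time_s: 4.18
tool_pos: [0.4625, 0.3224, 0.1445]
tool_rot: [139.9, -0.1, 56.2]
force: [0.4, 0.0, 0.1]
grip_width: 0.0391
```

```bash
python3 - <<'E'
from now import *
pt,Rt=grasp(.077,d["cas"],1);plan(p,R,pt,Rt)
E
```

```text
4.175 [0.46245565 0.32240052 0.14452501] [ 1.39879371e+02 -1.08442162e-01  5.61867294e+01] F [0.4 0.  0.1] q [ -62.   16.    5.  114.   46.   61. -118.] w 0.03910556951035943
shift in tool axes [-0.0013  0.0012  0.0319] dist 0.0319  turn [ 0.01 -0.19  0.05] |w| 0.2  shift in target axes [-0.0012  0.0012  0.0319]
```

Emit:
carry_out(
  increments="0.45 -0.0003 -0.0004 0.008 0 0 0;0.45 -0.0003 -0.0004 0.008 0 0 0;0.45 -0.0003 -0.0004 0.008 0 0 0;0.45 -0.0003 -0.0004 0.008 0 0 0;0.45 0 0 0 0 0 0",
)

```text
time_s: 4.8
tool_pos: [0.4789, 0.3096, 0.1169]
tool_rot: [139.9, -0.1, 56.2]
force: [-0.3, -0.0, 0.5]
grip_width: 0.0394
```

```bash
python3 - <<'E'
from now import *
pt,Rt=grasp(.077,d["cas"],1);plan(p,R,pt,Rt)
a=[]
for n,(x,y,w,h) in(("side",(215,165,60,66)),("top",(90,220,110,110))):
    c=read_camera(n);im=cv2.resize(c["img"][y:y+h,x:x+w],None,fx=6,fy=6,interpolation=cv2.INTER_CUBIC)
    a.append(cv2.resize(im,(390,430)))
cv2.imwrite("pics/pre3.png",np.hstack(a))
E
```

```text
4.8 [0.47894778 0.30955977 0.11687429] [ 1.39866419e+02 -6.16041321e-02  5.61894808e+01] F [-0.3 -0.   0.5] q [ -61.   18.    6.  115.   48.   57. -119.] w 0.03941706614483888
shift in tool axes [ 0.0002  0.0031 -0.0027] dist 0.0041  turn [ 0.03 -0.15  0.09] |w| 0.2  shift in target axes [ 0.0002  0.0031 -0.0027]
```

View pics/pre3.png

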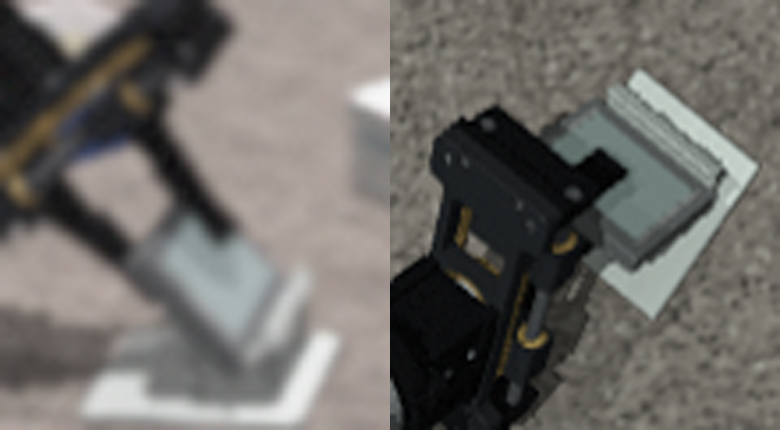

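Emit:
carry_out(
  increments="0.45 0 0.003 -0.002 0 0 0;0.45 0 0 0 0 0 0;0.1 0 0 0 0 0 0;0.1 0 0 0 0 0 0;0.1 0 0 0 0 0 0;0.1 0 0 0 0 0 0;0.1 0 0 0 0 0 0;0.1 0 0 0 0 0 0",
  force=25,
)

```text
time_s: 5.9
tool_pos: [0.4792, 0.311, 0.1215]
tool_rot: [139.9, -0.2, 56.3]
force: [-0.5, -0.2, -0.1]
grip_width: 0.0139
```

```bash
python3 - <<'E'
from now import *
pt,Rt=grasp(.077,d["cas"],1);plan(p,R,pt,Rt)
E
```

```text
5.9 [0.47917978 0.31104743 0.12153988] [139.94176954  -0.21326638  56.3331809 ] F [-0.5 -0.2 -0.1] q [ -61.   18.    6.  114.   47.   57. -119.] w 0.013920108840674933
shift in tool axes [-0.0012  0.0005  0.0013] dist 0.0018  turn [-0.05 -0.36  0.1 ] |w| 0.4  shift in target axes [-0.0011  0.0005  0.0013]
```

Emit:
carry_out(
  increments="0.1 0 0 -0.012 0 0 0;0.1 0 0 -0.012 0 0 0;0.1 0 0 -0.02 0 0 0;0.1 0 0 -0.02 0 0 0;0.1 0 0 -0.02 0 0 0;0.1 0 0 -0.02 0 0 0;0.1 0 0 0 0 0 0",
)

```text
time_s: 6.78
tool_pos: [0.4185, 0.351, 0.2064]
tool_rot: [140.1, -0.3, 56.4]
force: [1.5, 0.3, -2.2]
grip_width: 0.0138
```

```bash
python3 - <<'E'
from now import *
a=[]
for n,(x,y,w,h) in(("side",(190,130,100,110)),("top",(70,200,140,150))):
    c=read_camera(n);im=cv2.resize(c["img"][y:y+h,x:x+w],None,fx=6,fy=6,interpolation=cv2.INTER_CUBIC)
    a.append(cv2.resize(im,(390,430)))
cv2.imwrite("pics/lift.png",np.hstack(a))
E
```

```text
6.775 [0.41852438 0.35102071 0.20642552] [140.09848633  -0.3091127   56.43098265] F [ 1.5  0.3 -2.2] q [ -65.   11.    2.  111.   42.   70. -117.] w 0.01381827643517966
```

View pics/lift.png

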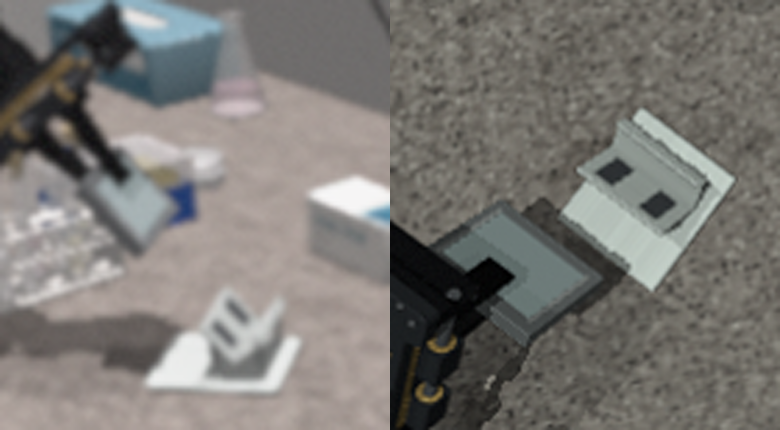

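```bash
cat >> plan.py <<'E'
def place(case,xy,z,extra=0):
    Rc=rz(case[2]+extra);y=-Rc[:,1];z_=np.array([0,0,-1.]);x=np.cross(y,z_)
    q=rz(case[2])@np.array([xy[0],xy[1],0])+[case[0],case[1],0];q[2]=z
    return q,np.c_[x,y,z_]
E
python3 - <<'E'
from now import *
print(d)
plan(p,R,np.array([.45,.25,.31]),R)
pt,Rt=place(d["case"],(0.001,-.012),.29);print(pt);plan(p,R,pt,Rt)
E
```

```text
6.875 [0.41910163 0.34912955 0.20493344] [ 1.40054062e+02 -1.37015832e-01  5.62923472e+01] F [-0.7 -0.4 -2.5] q [ -65.   11.    2.  111.   42.   70. -117.] w 0.01360230921814606
{'case': array([ 0.58831248, -0.1308333 , -0.1156685 ]), 'lid': np.float64(1.7245280181446356), 'cas': array([ 0.52071351,  0.28167658, -0.593     ,  0.062     ])}
shift in tool axes [-0.0651  0.1294 -0.0288] dist 0.1477  turn [0. 0. 0.] |w| 0.0  shift in target axes [-0.0651  0.1294 -0.0288]
[ 0.58792087 -0.14286852  0.29      ]
shift in tool axes [-0.3154  0.3721  0.1997] dist 0.5271  turn [ 35.71 -22.01  60.2 ] |w| 73.4  shift in target axes [ 0.2245  0.4692 -0.0851]
```

Emit:
carry_out(
  increments="0.1 -0.0163 0.0323 -0.0072 0 0 0;0.1 -0.0163 0.0323 -0.0072 0 0 0;0.1 -0.0163 0.0323 -0.0072 0 0 0;0.1 -0.0163 0.0323 -0.0072 0 0 0;0.1 0 0 0 4.46 -2.75 7.52;0.1 0 0 0 4.46 -2.75 7.52;0.1 0 0 0 4.46 -2.75 7.52;0.1 0 0 0 4.46 -2.75 7.52;0.1 0 0 0 4.46 -2.75 7.52;0.1 0 0 0 4.46 -2.75 7.52;0.1 0 0 0 4.46 -2.75 7.52;0.1 0 0 0 4.46 -2.75 7.52;0.1 0 0 0 0 0 0",
)

```text
time_s: 8.5
tool_pos: [0.4521, 0.2314, 0.3006]
tool_rot: [179.5, 1.4, -9.7]
force: [1.3, -0.8, -1.6]
grip_width: 0.0139
```

```bash
python3 - <<'E'
from now import *
pt,Rt=place(d["case"],(0.001,-.012),.27);print(pt);plan(p,R,pt,Rt)
E
```

```text
8.5 [0.45208185 0.23137442 0.30057718] [179.4905672    1.37971502  -9.66467218] F [ 1.3 -0.8 -1.6] q [ -48.    1.   19.  102.   -1.   78. -129.] w 0.013943525478373265
[ 0.58792087 -0.14286852  0.27      ]
shift in tool axes [0.1974 0.3459 0.0289] dist 0.3993  turn [ 0.47  1.39 -3.03] |w| 3.4  shift in target axes [0.1781 0.3561 0.0306]
```

Emit:
carry_out(
  increments="0.1 0.0225 0.0445 0.0036 0 0.2 -0.4;0.1 0.0225 0.0445 0.0036 0 0.2 -0.4;0.1 0.0225 0.0445 0.0036 0 0.2 -0.4;0.1 0.0225 0.0445 0.0036 0 0.2 -0.4;0.1 0.0225 0.0445 0.0036 0 0.2 -0.4;0.1 0.0225 0.0445 0.0036 0 0.2 -0.4;0.1 0.0225 0.0445 0.0036 0 0.1 -0.4;0.1 0.0225 0.0445 0.0036 0 0 -0.4;0.1 0 0 0 0 0 0",
)

```text
time_s: 9.62
tool_pos: [0.5847, -0.1532, 0.2682]
tool_rot: [178.2, 0.7, -4.2]
force: [-0.6, -0.5, -1.7]
grip_width: 0.0135
```

```bash
python3 - <<'E'
from now import *
pt,Rt=place(d["case"],(0.001,-.012),.27);print(pt);plan(p,R,pt,Rt)
E
```

```text
9.625 [ 0.5846773  -0.1531839   0.26819454] [178.20472493   0.67208723  -4.20315616] F [-0.6 -0.5 -1.7] q [-21.  16.  39.  93.  -8.  75. -75.] w 0.013514977570095444
[ 0.58792087 -0.14286852  0.27      ]
shift in tool axes [ 0.0025 -0.0105 -0.0022] dist 0.011  turn [1.81 0.63 2.43] |w| 3.1  shift in target axes [ 0.002  -0.0106 -0.0018]
```

Emit:
carry_out(
  increments="0.1 0.0025 -0.0105 -0.002 1.8 0.6 2.4;0.1 0 0 0 0 0 0",
)

```text
time_s: 9.88
tool_pos: [0.5878, -0.1395, 0.2686]
tool_rot: [-179.9, 0.2, -6.5]
force: [-0.6, 0.5, -2.5]
grip_width: 0.0141
```

```bash
python3 - <<'E'
from now import *
pt,Rt=place(d["case"],(0.001,-.012),.27);plan(p,R,pt,Rt)
a=[]
for n,(x,y,w,h) in(("side",(260,120,140,160)),("top",(280,150,140,160))):
    c=read_camera(n);im=cv2.resize(c["img"][y:y+h,x:x+w],None,fx=6,fy=6,interpolation=cv2.INTER_CUBIC)
    C=(p+R[:,2]*.078,R)
    drawbox(im,c,box(.096,.014,.072),C,6,np.array([x,y]),(0,0,255))
    a.append(cv2.resize(im,(400,457)))
cv2.imwrite("pics/ab.png",np.hstack(a))
E
```

```text
9.875 [ 0.58781471 -0.13950366  0.26859639] [-179.90818989    0.19666897   -6.4595264 ] F [-0.6  0.5 -2.5] q [-21.  16.  38.  93. -10.  75. -78.] w 0.014063889899630913
shift in tool axes [ 0.0005  0.0033 -0.0014] dist 0.0036  turn [-0.09  0.2   0.17] |w| 0.3  shift in target axes [ 0.0005  0.0033 -0.0014]
```

View pics/ab.png

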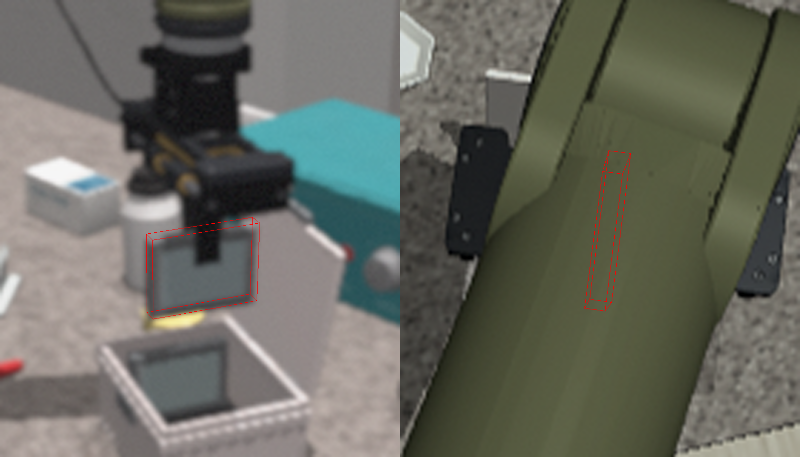

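Emit:
carry_out(
  increments="0.1 0.0015 0.0033 0.015 0 0.2 0.2;0.1 0 0 0.025 0 0 0;0.1 0 0 0.025 0 0 0;0.1 0 0 0 0 0 0",
)

```text
time_s: 10.48
tool_pos: [0.5881, -0.1413, 0.1999]
tool_rot: [-179.9, 0.0, -6.4]
force: [0.4, 0.3, -1.8]
grip_width: 0.0136
```

```bash
python3 - <<'E'
from now import *
pt,Rt=place(d["case"],(0.002,-.012),.135);plan(p,R,pt,Rt)
E
```

```text
10.475 [ 0.58813339 -0.14131865  0.1998529 ] [-1.79911303e+02  1.26409455e-02 -6.40303076e+00] F [ 0.4  0.3 -1.8] q [-20.  19.  38.  98. -12.  68. -76.] w 0.013553847068083694
shift in tool axes [0.001  0.0017 0.0649] dist 0.0649  turn [-0.09  0.01  0.22] |w| 0.2  shift in target axes [0.001  0.0016 0.0649]
```

Emit:
carry_out(
  increments="0.1 0.0005 0.0014 0.02 0 0 0.2;0.1 0.0005 0 0.02 0 0 0;0.1 0 0 0.02 0 0 0;0.1 0 0 0 0 0 0",
)

```text
time_s: 10.98
tool_pos: [0.5894, -0.1427, 0.1364]
tool_rot: [-179.9, -0.0, -6.6]
force: [0.6, -1.1, -1.8]
grip_width: 0.0136
```

```bash
python3 - <<'E'
from now import *
pt,Rt=place(d["case"],(0.002,-.012),.121);plan(p,R,pt,Rt)
a=[]
for n,(x,y,w,h) in(("side",(270,140,120,160)),):
    c=read_camera(n);im=cv2.resize(c["img"][y:y+h,x:x+w],None,fx=4,fy=4,interpolation=cv2.INTER_CUBIC)
    a.append(im[:600])
cv2.imwrite("pics/in.png",np.hstack(a)[40:])
E
```

```text
10.975 [ 0.58942422 -0.14270433  0.13637535] [-1.79914043e+02 -4.70006496e-02 -6.58572636e+00] F [ 0.6 -1.1 -1.8] q [-19.  23.  36. 101. -15.  61. -73.] w 0.013568336052486724
shift in tool axes [-0.0005  0.0004  0.0154] dist 0.0154  turn [-0.09 -0.05  0.04] |w| 0.1  shift in target axes [-0.0005  0.0003  0.0154]
```

View pics/in.png

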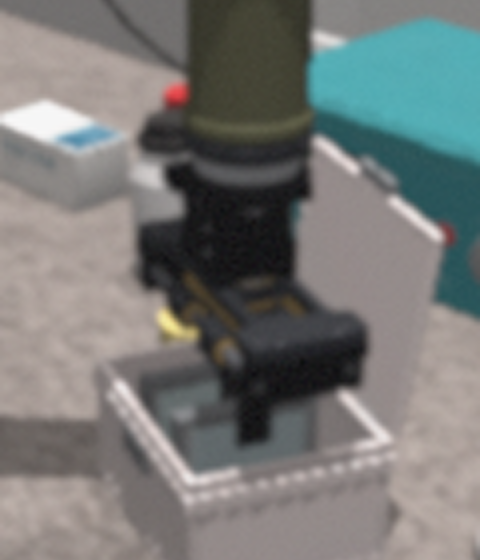

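Emit:
carry_out(
  increments="0.1 0 0 0.006 0 0 0;0.1 0 0 0.004 0 0 0;0.1 0 0 0 0 0 0",
)

```text
time_s: 11.4
tool_pos: [0.5914, -0.1434, 0.1285]
tool_rot: [-179.9, -0.3, -6.6]
force: [0.4, 0.3, -1.7]
grip_width: 0.0141
```

Emit:
carry_out(
  increments="0.1 0 0 0.0025 0 0 0;0.1 0 0 0 0 0 0",
)

```text
time_s: 11.65
tool_pos: [0.5917, -0.1434, 0.1263]
tool_rot: [-179.9, -0.4, -6.6]
force: [-0.8, -0.6, -1.5]
grip_width: 0.0141
```

Emit:
carry_out(
  increments="0.1 0 0 0.002 0 0 0;0.1 0 0 0 0 0 0",
)

```text
time_s: 11.9
tool_pos: [0.5922, -0.1436, 0.1255]
tool_rot: [-179.9, -0.5, -6.6]
force: [-0.8, -0.2, -2.0]
grip_width: 0.0141
```

Emit:
carry_out(
  increments="0.1 -0.003 0 0.001 0 0.5 0;0.1 0 0 0.002 0 0 0;0.1 0 0 0 0 0 0",
)

```text
time_s: 12.28
tool_pos: [0.5909, -0.1434, 0.1254]
tool_rot: [-179.8, -1.3, -6.6]
force: [0.3, -0.5, -0.9]
grip_width: 0.0139
```

Emit:
carry_out(
  increments="0.1 0 0 0.002 0 0 0;0.1 0 0 0 0 0 0",
)

```text
time_s: 12.52
tool_pos: [0.5909, -0.1436, 0.1254]
tool_rot: [-179.8, -1.3, -6.6]
force: [-0.6, -0.2, -0.8]
grip_width: 0.0138
```

```bash
python3 - <<'E'
from now import *
pt,Rt=place(d["case"],(0.002,-.012),.121);plan(p,R,pt,Rt)
c=read_camera("side");x,y,w,h=285,195,90,80
im=cv2.resize(c["img"][y:y+h,x:x+w],None,fx=7,fy=7,interpolation=cv2.INTER_CUBIC)
drawbox(im,c,box(.096,.014,.072),(p+R[:,2]*.0824,R),7,np.array([x,y]),(0,0,255))
cv2.imwrite("pics/in2.png",im)
E
```

```text
12.525 [ 0.59088727 -0.14355341  0.12538885] [-179.7752585    -1.30505327   -6.5804106 ] F [-0.6 -0.2 -0.8] q [-18.  23.  36. 102. -16.  59. -73.] w 0.013758016582497225
shift in tool axes [-0.0021 -0.0003  0.0043] dist 0.0048  turn [-0.23 -1.3   0.05] |w| 1.3  shift in target axes [-0.002  -0.0003  0.0044]
```

View pics/in2.png

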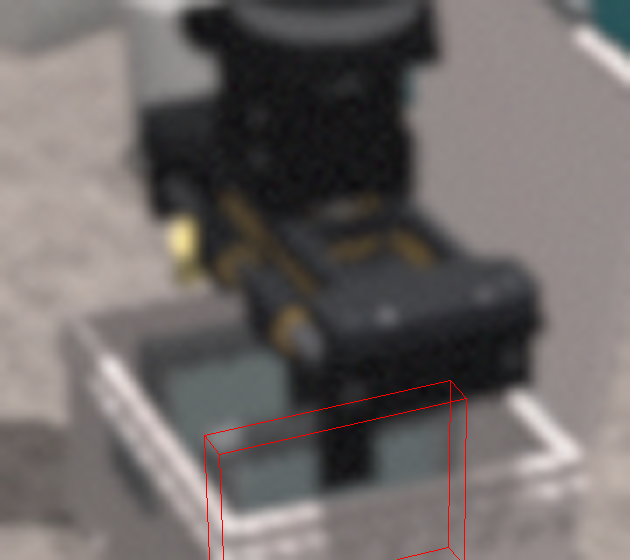

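Emit:
carry_out(
  increments="0.1 -0.002 0 0.001 0 -1.3 0;0.1 0 0 0.003 0 0 0;0.1 0 0 0 0 0 0",
)

```text
time_s: 12.95
tool_pos: [0.5905, -0.1437, 0.1253]
tool_rot: [-179.7, -0.1, -6.6]
force: [0.3, 0.0, -1.4]
grip_width: 0.0138
```

Emit:
carry_out(
  increments="0.1 0 0 0.004 0 0 0;0.1 0 0 0.004 0 0 0",
)

```text
time_s: 13.2
tool_pos: [0.5911, -0.1443, 0.1244]
tool_rot: [-179.5, -0.0, -6.6]
force: [-13.3, 3.4, 33.8]
grip_width: 0.0141
```

Emit:
carry_out(
  increments="0.1 0 0 -0.0005 0 0 0;0.1 0 0 0 0 0 0",
)

```text
time_s: 13.45
tool_pos: [0.5906, -0.1443, 0.1245]
tool_rot: [-179.5, 0.1, -6.6]
force: [-0.6, -0.5, 1.4]
grip_width: 0.0138
```

```bash
python3 - <<'E'
from now import *
pt,Rt=place(d["case"],(0.002,-.012),.125);plan(p,R,pt,Rt)
E
```

```text
13.45 [ 0.5905864  -0.14431119  0.12451918] [-1.79503240e+02  7.75582147e-02 -6.57296301e+00] F [-0.6 -0.5  1.4] q [-18.  24.  36. 101. -17.  60. -72.] w 0.013810099310159626
shift in tool axes [-0.0018 -0.0011 -0.0005] dist 0.0022  turn [-0.5   0.08  0.05] |w| 0.5  shift in target axes [-0.0018 -0.0011 -0.0005]
```

Seated, level within 0.5°. Release and retreat straight up.

Emit:
carry_out(
  increments="0.2 0 0 0 -0.4 0 0;0.3 0 0 0 0 0 0;0.38 0 0 0 0 0 0;0.38 0 0 0 0 0 0;0.38 0 0 -0.004 0 0 0;0.38 0 0 -0.008 0 0 0;0.38 0 0 -0.015 0 0 0;0.38 0 0 -0.02 0 0 0;0.38 0 0 -0.03 0 0 0;0.38 0 0 -0.04 0 0 0;0.38 0 0 -0.04 0 0 0;0.38 0 0 0 0 0 0",
)

```text
time_s: 14.95
tool_pos: [0.591, -0.1452, 0.2928]
tool_rot: [-180.0, -0.1, -6.6]
force: [-0.2, 0.6, 0.2]
grip_width: 0.0333
```

```bash
python3 - <<'E'
from now import *
c=read_camera("side");x,y,w,h=285,195,90,80
im=cv2.resize(c["img"][y:y+h,x:x+w],None,fx=7,fy=7,interpolation=cv2.INTER_CUBIC)
cv2.imwrite("pics/rel.png",im)
E
```

```text
14.95 [ 0.59101208 -0.14520566  0.29284729] [-1.79960051e+02 -1.22843006e-01 -6.62932884e+00] F [-0.2  0.6  0.2] q [-21.  15.  39.  91. -10.  77. -77.] w 0.033268883140706466
```

View pics/rel.png

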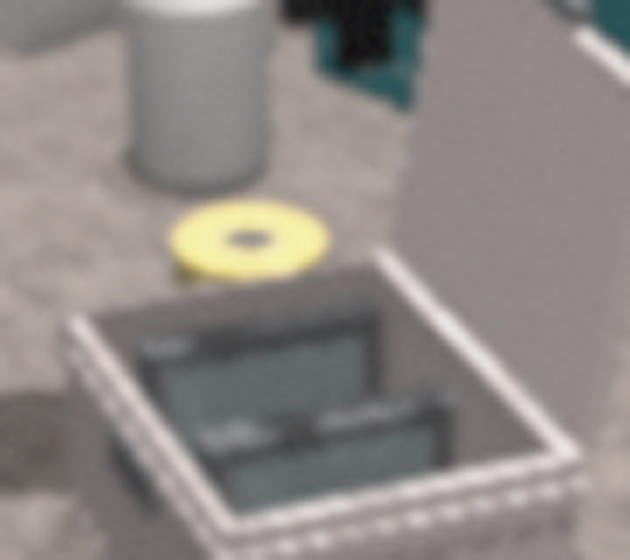

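```bash
cat >> h.py <<'E'
def ray(u,v,c,z):
    W=c["world_from_camera"];s0=np.array([(u-c["cx"])/c["fx"],(v-c["cy"])/c["fy"]]);s=s0.copy()
    for _ in range(10): s=s0/(1+c["k1"]*(s@s))
    dd=W[:3,:3]@np.array([s[0],s[1],1]);o=W[:3,3];return o+dd*(z-o[2])/dd[2]
E
python3 - <<'E'
from h import *
T=pickle.load(open("top0.pkl","rb"));S=pickle.load(open("side0.pkl","rb"))
print("bottle base side",ray(423,258,S,0),ray(404,258,S,0))
print("cap side/top", [ (ray(428,190,S,z)[:2].round(3),ray(376,94,T,z)[:2].round(3)) for z in(.12,.15,.18,.21)])
print("teal",ray(190,143,T,.0),ray(385,90,T,.0),ray(385,90,T,.08))
E
```

```text
bottle base side [ 0.8731512  -0.16598705  0.        ] [ 0.82612301 -0.14001496  0.        ]
cap side/top [(array([ 1.015, -0.   ]), array([ 0.894, -0.19 ])), (array([ 0.963, -0.057]), array([ 0.88 , -0.187])), (array([ 0.911, -0.115]), array([ 0.866, -0.184])), (array([ 0.859, -0.172]), array([ 0.852, -0.181]))]
teal [0.81714779 0.23876036 0.        ] [ 0.96002469 -0.22507382  0.        ] [ 0.9220515 -0.2147042  0.08     ]
```

Emit:
carry_out(
  increments="0.38 0 0 -0.03 0 0 0;0.2 0 0.05 -0.03 0 0 0;0 0 0.06 0 0 0 0;0 0 0.06 0 0 0 0;0 0 0.05 0 0 0 0;0 0 0 0 0 0 0",
)

```text
time_s: 15.75
tool_pos: [0.5632, -0.3661, 0.3482]
tool_rot: [-179.8, 0.5, -6.3]
force: [-0.4, -0.3, -0.8]
grip_width: 0.0007
```

```bash
python3 - <<'E'
from now import *
c=read_camera("top");pickle.dump(c,open("top1.pkl","wb"));cv2.imwrite("pics/t1.png",c["img"])
x,y,w,h=290,160,120,125
im=cv2.resize(c["img"][y:y+h,x:x+w],None,fx=4.8,fy=4.8,interpolation=cv2.INTER_CUBIC)
cv2.imwrite("pics/t1c.png",im)
E
```

```text
15.75 [ 0.56320719 -0.36610701  0.34823038] [-179.84364939    0.52809573   -6.31559813] F [-0.4 -0.3 -0.8] q [ -0.  24.  44.  76. -17.  87. -54.] w 0.000748312121934423
```

View pics/t1c.png

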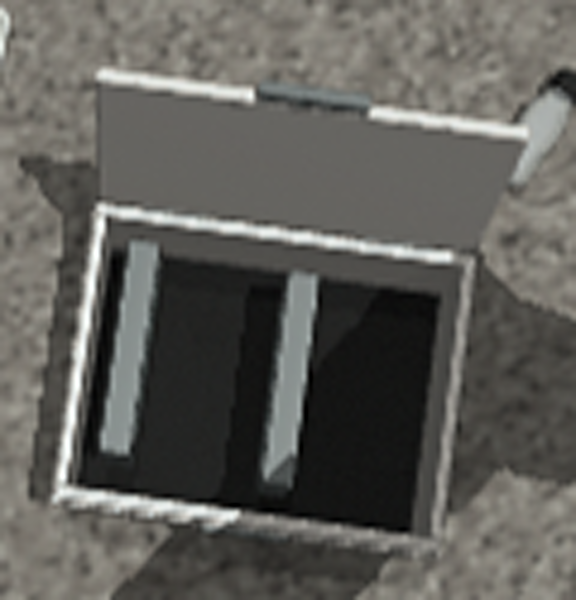

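View pics/t1.png

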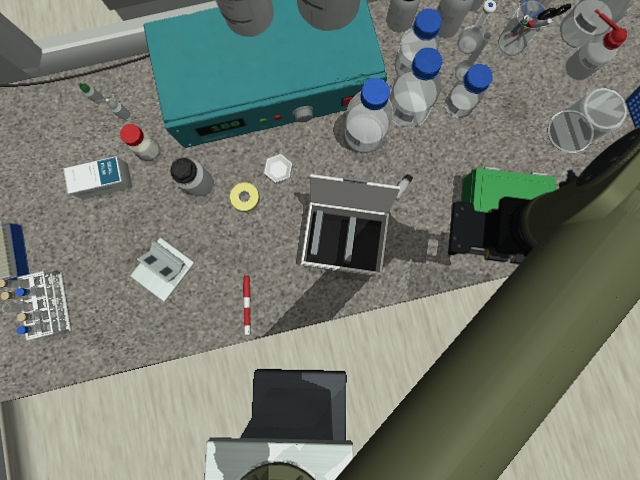

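```bash
python3 - <<'E'
from h import *
T=pickle.load(open("top1.pkl","rb"));d=pickle.load(open("fit.pkl","rb"));k=d["case"]
def L(cx,cy):
    q=ray(cx/4.8+289.5,cy/4.8+159.5,T,.079);return (rz(-k[2])@(q-[k[0],k[1],0]))[:2].round(4)
for nm,pts in(("kept",[(131,240),(160,242),(130,458),(99,455)]),("new",[(289,273),(319,275),(293,492),(260,489)])):
    P=np.array([L(*a) for a in pts]);print(nm,P.mean(0),P.tolist(),"ang",np.degrees(np.arctan2(*( (P[0]+P[1]-P[2]-P[3])[::-1]))))
im=T["img"][200:270,295:400];cv2.imwrite("pics/t1d.png",cv2.resize(im,None,fx=7.6,fy=7.6,interpolation=cv2.INTER_CUBIC))
E
```

```text
kept [0.004075 0.06155 ] [[0.0526, 0.068], [0.0534, 0.055], [-0.0446, 0.0547], [-0.0451, 0.0685]] ang -0.0585546852999475
new [-0.001   -0.01115] [[0.0474, -0.0042], [0.0483, -0.0176], [-0.0495, -0.0187], [-0.0502, -0.0041]] ang 0.2932204673033289
```

View pics/t1d.png

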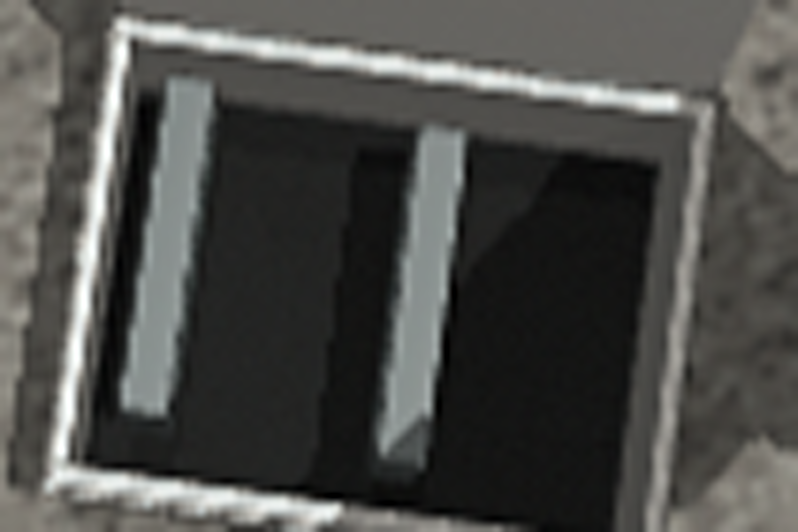

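```bash
cat > lid.py <<'E'
from now import *
import sys
def go(x,y,ztip):
    pt,Rt=place(d["case"],(x,y),ztip+.07);plan(p,R,pt,Rt)
k=d["case"];tip=p+R[:,2]*.07;print("tip in case",(rz(-k[2])@(tip-[k[0],k[1],0])).round(4))
if len(sys.argv)>3: go(*map(float,sys.argv[1:4]))
E
python3 lid.py .13 0 .27
```

```text
15.8 [ 0.56461734 -0.36341     0.3481436 ] [-179.71388359    0.49051208   -6.11053666] F [0.3 0.3 0.7] q [ -0.  24.  44.  76. -17.  87. -54.] w 0.000822010883970788
tip in case [ 0.0027 -0.2334  0.2781]
shift in tool axes [ 0.1289 -0.2326  0.0082] dist 0.266  turn [-0.28  0.49  0.52] |w| 0.8  shift in target axes [ 0.1267 -0.2338  0.0081]
```

Emit:
carry_out(
  increments="0 0.0258 -0.0465 0 0 0.1 0.1;0 0.0258 -0.0465 0 0 0.1 0.1;0 0.0258 -0.0465 0 0 0.1 0.1;0 0.0258 -0.0465 0 0 0.1 0.1;0 0.0258 -0.0465 0 0 0.1 0.1;0 0 0 0 0 0 0",
)

```text
time_s: 16.55
tool_pos: [0.7231, -0.1262, 0.3453]
tool_rot: [-179.1, 0.3, -6.0]
force: [-0.8, 0.2, 1.3]
grip_width: 0.0007
```

```bash
python3 lid.py .13 0 .19
```

```text
16.55 [ 0.72313342 -0.1262484   0.3453096 ] [-179.12944021    0.30165856   -5.96656608] F [-0.8  0.2  1.3] q [-15.  32.  39.  65. -20.  90. -77.] w 0.000669312093313184
tip in case [0.133  0.0212 0.2753]
shift in tool axes [-0.0032  0.0214  0.085 ] dist 0.0877  turn [-0.87  0.31  0.66] |w| 1.1  shift in target axes [-0.0034  0.0201  0.0853]
```

Emit:
carry_out(
  increments="0 0 0.02 0.02 -0.8 0.3 0.6;0 0 0 0.03 0 0 0;0 0 0 0.032 0 0 0;0 0 0 0 0 0 0",
)

```text
time_s: 17.05
tool_pos: [0.7203, -0.1382, 0.2599]
tool_rot: [-179.8, 0.2, -6.0]
force: [-1.2, 0.6, 1.0]
grip_width: 0.0005
```

```bash
python3 lid.py .10 0 .19; python3 - <<'E'
from now import *
a=[]
for n,(x,y,w,h) in(("side",(290,100,140,170)),("top",(280,100,140,170))):
    c=read_camera(n);a.append(cv2.resize(c["img"][y:y+h,x:x+w],(390,474),interpolation=cv2.INTER_CUBIC))
cv2.imwrite("pics/l1.png",np.hstack(a))
E
```

```text
17.05 [ 0.72025106 -0.13817474  0.25985453] [-179.77624152    0.19655424   -6.03042813] F [-1.2  0.6  1. ] q [-15.  33.  38.  73. -20.  81. -75.] w 0.00045453658482809975
tip in case [0.1317 0.0082 0.1899]
shift in tool axes [-0.032   0.0076 -0.0001] dist 0.0329  turn [-0.22  0.2   0.6 ] |w| 0.7  shift in target axes [-0.0319  0.0079 -0.0001]
17.05 [ 0.72025106 -0.13817474  0.25985453] [-179.77624152    0.19655424   -6.03042813] F [-1.2  0.6  1. ] q [-15.  33.  38.  73. -20.  81. -75.] w 0.00045453658482809975
```

View pics/l1.png

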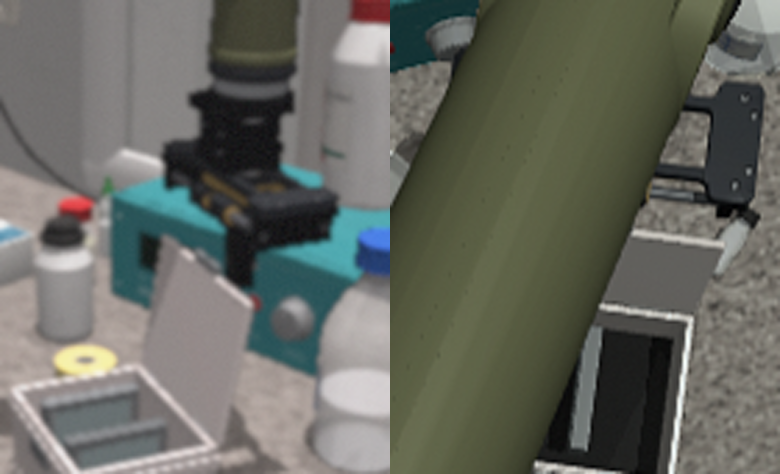

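Emit:
carry_out(
  increments="0 -0.02 0.0076 0 0 0 0.6;0 -0.016 0 0 0 0 0;0 -0.016 0 0 0 0 0;0 -0.016 0 0 0 0 0;0 -0.016 0 0 0 0 0;0 -0.016 0 0 0 0 0;0 0 0 0 0 0 0",
)

```text
time_s: 18.02
tool_pos: [0.6255, -0.1369, 0.2794]
tool_rot: [-179.8, -1.8, -6.6]
force: [0.5, -0.3, 0.3]
grip_width: 0.0005
```

```bash
python3 lid.py .003 0 .172; python3 - <<'E'
from now import *
a=[]
for n,(x,y,w,h) in(("side",(270,130,140,170)),):
    c=read_camera(n);a.append(cv2.resize(c["img"][y:y+h,x:x+w],(390,474),interpolation=cv2.INTER_CUBIC))
cv2.imwrite("pics/l2.png",np.hstack(a))
E
```

```text
18.025 [ 0.62551563 -0.13689794  0.27938013] [-179.76723764   -1.79007778   -6.58213643] F [ 0.5 -0.3  0.3] q [-22.  19.  41.  88. -14.  75. -76.] w 0.0004832529714351088
tip in case [ 0.0398 -0.0014  0.2094]
shift in tool axes [-0.0358 -0.0016  0.0363] dist 0.051  turn [-0.23 -1.79  0.05] |w| 1.8  shift in target axes [-0.0347 -0.0017  0.0374]
18.025 [ 0.62551563 -0.13689794  0.27938013] [-179.76723764   -1.79007778   -6.58213643] F [ 0.5 -0.3  0.3] q [-22.  19.  41.  88. -14.  75. -76.] w 0.0004832529714351088
```

View pics/l2.png

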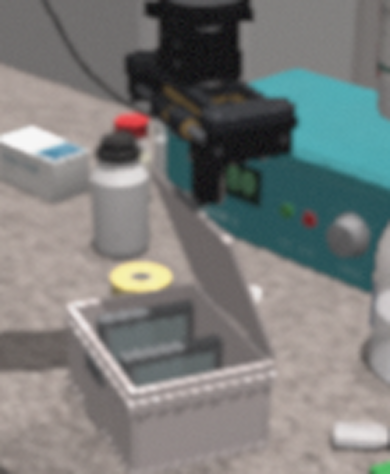

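Emit:
carry_out(
  increments="0 0 0 0.012 0 -0.9 0;0 -0.012 0 0.014 0 -0.9 0;0 -0.014 0 0.014 0 0 0;0 -0.012 0 0.012 0 0 0;0 0 0 0 0 0 0",
)

```text
time_s: 18.7
tool_pos: [0.5881, -0.1323, 0.2228]
tool_rot: [-179.9, 0.2, -6.5]
force: [-0.3, -1.0, 0.4]
grip_width: 0.0006
```

```bash
python3 lid.py -.018 0 .147; python3 - <<'E'
from now import *
a=[]
for n,(x,y,w,h) in(("side",(270,130,140,170)),):
    c=read_camera(n);a.append(cv2.resize(c["img"][y:y+h,x:x+w],(390,474),interpolation=cv2.INTER_CUBIC))
cv2.imwrite("pics/l3.png",np.hstack(a))
E
```

```text
18.7 [ 0.58810612 -0.13227481  0.22276493] [-179.89589352    0.24898283   -6.5414639 ] F [-0.3 -1.   0.4] q [-24.  18.  41.  96. -13.  70. -76.] w 0.0005525091364798117
tip in case [-0.0003 -0.0013  0.1528]
shift in tool axes [-0.0179 -0.0015  0.0058] dist 0.0189  turn [-0.1   0.25  0.09] |w| 0.3  shift in target axes [-0.018  -0.0015  0.0058]
18.7 [ 0.58810612 -0.13227481  0.22276493] [-179.89589352    0.24898283   -6.5414639 ] F [-0.3 -1.   0.4] q [-24.  18.  41.  96. -13.  70. -76.] w 0.0005525091364798117
```

View pics/l3.png

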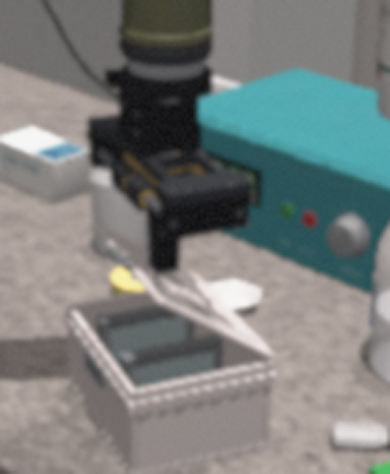

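Emit:
carry_out(
  increments="0 -0.012 0 0.006 0 0 0;0 -0.008 0 0.012 0 0 0;0 -0.006 0 0.012 0 0 0;0 -0.004 0 0.012 0 0 0;0 -0.002 0 0.01 0 0 0;0 0 0 0 0 0 0",
)

```text
time_s: 19.5
tool_pos: [0.5577, -0.1287, 0.1685]
tool_rot: [180.0, 0.1, -6.5]
force: [-1.1, 0.3, 0.7]
grip_width: 0.001
```

```bash
python3 lid.py -.04 0 .095; python3 - <<'E'
from now import *
a=[]
for n,(x,y,w,h) in(("side",(270,130,140,170)),):
    c=read_camera(n);a.append(cv2.resize(c["img"][y:y+h,x:x+w],(390,474),interpolation=cv2.INTER_CUBIC))
cv2.imwrite("pics/l4.png",np.hstack(a))
E
```

```text
19.5 [ 0.55769112 -0.12868478  0.16846752] [ 1.79998330e+02  8.25704683e-02 -6.49845082e+00] F [-1.1  0.3  0.7] q [-24.  17.  40. 104. -12.  63. -76.] w 0.0010407771199566454
tip in case [-0.0308 -0.0014  0.0985]
shift in tool axes [-0.0093 -0.0014  0.0035] dist 0.0101  turn [0.   0.08 0.13] |w| 0.2  shift in target axes [-0.0093 -0.0014  0.0035]
19.5 [ 0.55769112 -0.12868478  0.16846752] [ 1.79998330e+02  8.25704683e-02 -6.49845082e+00] F [-1.1  0.3  0.7] q [-24.  17.  40. 104. -12.  63. -76.] w 0.0010407771199566454
```

View pics/l4.png

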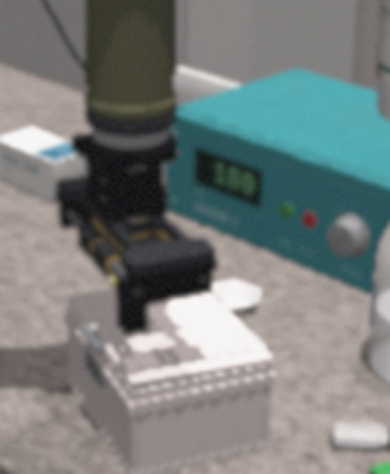

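Nearly closed. Press down gently near the free edge until force shows.

Emit:
carry_out(
  increments="0 -0.01 0 0 0 0 0;0 0 0 0.003 0 0 0;0 0 0 0.003 0 0 0",
)

```text
time_s: 19.92
tool_pos: [0.5481, -0.1279, 0.1644]
tool_rot: [-180.0, -0.1, -6.5]
force: [-4.4, 1.1, 18.6]
grip_width: 0.0006
```

Emit:
carry_out(
  increments="0 0 0 0.003 0 0 0;0 0 0 0.003 0 0 0",
)

```text
time_s: 20.18
tool_pos: [0.5482, -0.1282, 0.1643]
tool_rot: [-179.7, 0.0, -6.5]
force: [-9.6, 3.2, 22.8]
grip_width: 0.0008
```

Emit:
carry_out(
  increments="0 0 0 0 0 0 0;0 0 0 -0.005 0 0 0;0 0 0 -0.02 0 0 0;0 0 0 -0.04 0 0 0;0 0 0 -0.05 0 0 0;0 0 0 -0.05 0 0 0;0 0 0.06 -0.02 0 0 0;0 0 0.06 0 0 0 0;0 0 0.06 0 0 0 0;0 0 0.06 0 0 0 0;0 0 0 0 0 0 0",
)

```text
time_s: 21.55
tool_pos: [0.5223, -0.3715, 0.365]
tool_rot: [-180.0, -0.6, -6.2]
force: [0.1, -0.3, 1.6]
grip_width: 0.0005
```

```bash
python3 - <<'E'
from now import *
a=[];k=d["case"]
for n,(x,y,w,h) in(("side",(270,190,120,130)),("top",(285,170,120,130))):
    c=read_camera(n);im=cv2.resize(c["img"][y:y+h,x:x+w],None,fx=3.3,fy=3.3,interpolation=cv2.INTER_CUBIC)
    b=im.copy()
    drawbox(b,c,box(.132,.170,.006),(np.array([k[0],k[1],.0915]),rz(k[2])),3.3,np.array([x,y]),(0,0,255))
    a.append(np.vstack([im[:,:],b])[:,:])
    cv2.imwrite(f"pics/end_{n}.png",c["img"])
f=np.hstack(a);cv2.imwrite("pics/end.png",cv2.resize(f,None,fx=.69,fy=.69))
cv2.imwrite("pics/diff.png",cv2.absdiff(cv2.imread("pics/end_top.png"),cv2.imread("pics/top0.png")))
E
```

```text
21.55 [ 0.52233294 -0.37146856  0.36495478] [-179.99544762   -0.62506269   -6.16961619] F [ 0.1 -0.3  1.6] q [ -4.  20.  50.  80. -16.  86. -51.] w 0.0005202855023028111
```

View pics/end.png

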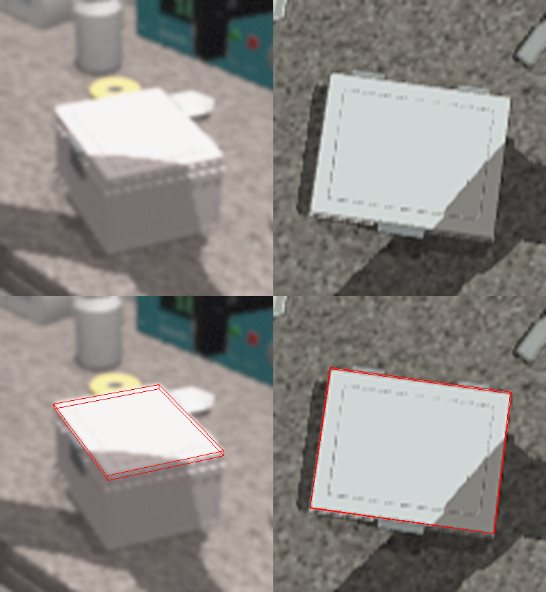

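View pics/diff.png

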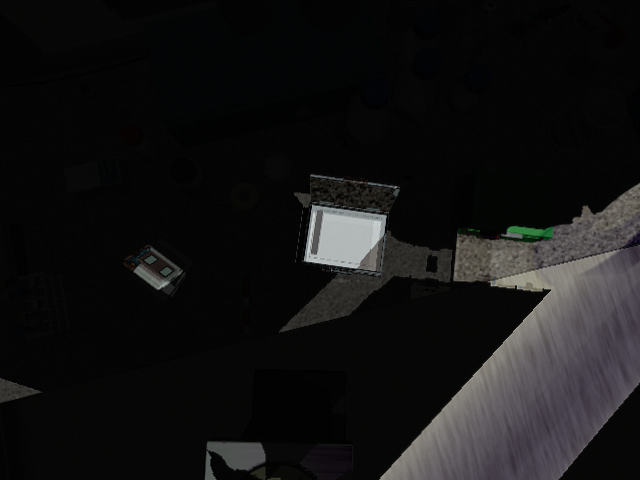

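The lid lies flat and matches the closed-lid model in both views. Bottle, tape, dish and marker show no difference from the first picture. Handing in.

```bash
python3 -c "
from cell import *
print(sign_off())"
```

```text
the job is handed in; nothing more can be done
None
```

The loose cassette now stands on its long edge inside the white case, and the lid is closed. I handed the job in at about 21.6 s of robot time, with the arm clear of everything.

**How it went:** I took the cassette off the stand by its top edge, lifted it out along its slope and lowered it until it touched the case floor. Then I let go, pushed the lid over from behind and pressed it down with about 23 N. My forces stayed well under the limits: the highest I read was about 36 N at the wrist, for a moment, as the cassette reached the floor.

**Cassette, checked in the top picture before closing:**
- It stood on its own at y ≈ −11 mm (the middle is −12), about 0.3° from parallel with the other cassette, with nothing touching.
- Lengthwise it sits about 5 mm nearer the robot than the other cassette. I judged that acceptable and did not correct it.

**Lid and surroundings, checked after closing:**
- The fingertips stopped at a height of 94.3 mm against the expected 94.5 mm, and the lid matches the closed position in both cameras.
- Comparing the first and last top pictures, the bottle, tape, dish and marker show no movement.
- With the lid shut, the cassettes can't be seen, so their final positions rest on the check made before closing.

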